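# Put the sample jar away in the lidded metal case

## Task

Lift the hinged lid of the metal case gently until it rests open on its stop by itself, take the short wide jar from among the tall bottles on the tray and stand it upright on the floor of the case, then shut the lid fully. Set the glass jar down rather than dropping it, keep it upright, do not fling or slam the lid, and leave the two bottles, the measuring cylinder and the covered dish standing where they are.

Things in the scene. Friction and masses are not known exactly. Their poses are not given: they have to be found in the camera images.
- case: Metal case on a grey base, fixed; 130 (x) x 220 (y) x 125 mm (z) outside. Base 35 mm high; inner floor 39 mm above the bench, walls 4 mm. Origin: centre of the base's underside, on the bench. Its -x side is the front (towards the robot, yaw up to 0.3 rad either way); a flat lid is hinged along the top of the +x wall. May stand to the robot's left or right, the tray on the other side.
- lid (a joint): Lid angle, rad: 0 shut, grows as the front edge rises, 1.85 on its stop (leaning back past upright). Metal plate, 154 mm from hinge to front edge, 220 wide, 6 thick, 0.3 to 0.42 kg. Damped hinge, no latch: left alone it falls shut below 1.57 rad (at most about 1.5 rad/s) and settles onto the stop above that; 2 to 4 N at the edge lift it. Shut, it clears the jar.
- lid_edge (a point): Middle of the lower edge of the lid's front lip; moves with the lid. Shut, it is 125 mm above the bench; the lip overhangs the case's front wall by 24 mm over the whole 220 mm width, so a fingertip fits under it.
- lid_hinge (a point): Middle of the hinge line (along the case's y): 65 mm in +x from the case's centre, 125 mm above the bench.
- tray: Shallow white tray, fixed, 210 x 210 x 16 mm high, floor and rim 4 mm thick. Origin: centre of its underside. The jar and the two bottles stand on its floor, at three of the four corners of a 110 mm square about its centre (each up to 8 mm off), which one where varies.
- jar: The jar to put away: short wide closed amber glass jar, 58 mm diameter, 66 mm high with its white cap, 0.14 to 0.25 kg; stands on the tray. Origin: centre of its underside, z axis up.
- bottle_a: Tall amber bottle, 52 mm diameter, 140 mm high; leave alone. Origin: centre of its underside, z up.
- bottle_b: Another tall amber bottle, same as bottle_a; leave alone.
- cylinder: Clear measuring cylinder on the bench near one front corner of the case (left or right): foot 60 mm diameter, tube 32 mm diameter, 200 mm high; leave alone. Origin: centre of its underside, z up.
- dish: Low covered steel dish, 84 mm diameter, 28 mm high, on the bench near the other front corner of the case; leave alone. Origin: centre of its underside, z up.
Not all that is in view belongs to the job. What is shaped like the jar but black or yellow is not meant.

How it is judged:
By the outcome, as a careful person would: the job done as asked, in the order asked, and still so for the second after the job is handed in, with the robot touching nothing.
It also fails if it takes over 72 s, if anything falls off the work surface, if the arm or the gripper's body presses on something with over 40 N, if the wrist force passes 120 N, or if a joint passes its speed limit or range.

## Robot

A 6-joint arm with a two-finger parallel gripper is mounted at the origin on the work surface. World frame = base frame: x ahead of the robot, y to its left, z up, the work surface at z = 0. Lengths are in m, angles in rad, forces in N, time in s.
With the tool pointing down it reaches from about 0.35 to 0.975 m from the base axis. Payload 4.9 kg.
Tool frame: the origin (TCP) lies at the very end of the fingers, on their centre line; the grasp point (between the pads) lies 19 mm behind it; z points along the fingers, y is the line along which they close (so a half turn about z gives the same grasp; the last joint's range is limited). The gripper opens to 85 mm and grips with 20 to 120 N. Pads are 22 mm wide; open, the fingers measure 114 mm over their backs; the gripper's body (76 mm by 85 mm) begins 54 mm behind the grasp point. The pads swing forward as they close: fully open they stand 13 mm farther back than shut.
Start: joints at [-1.448, 0.053, 1.613, -0, 1.476, -0.119], TCP at [0.15, -0.607, 0.231] pointing down, gripper open.
Joint ranges: [-3.01, 3.01], [-1.01, 2.22], [0.06, 2.58], [-1.02, 4.17], [0.09, 2.62], [-3.14, 3.14]. Speed limits (rad/s): [2.57, 2.57, 3.14, 3.14, 3.14, 3.14].

## Interface

Orientations are given as a unit quaternion [w, x, y, z].
In Python, from plant import manip gives the robot as it stands.
- The arm moves only by the shell command python3 -m pendant 'ROWS'. ROWS is JSON, a list of rows, each a list of 3 entries, a list of its own where there are three numbers: the opening, from 0 (shut) to 1 (fully open), then the shift along the tool's x, y, z in units of 12 cm (1.0 is 12 cm), then the turn about the tool's z in units of pi rad (1.0 is pi rad). In form: [[gripper, [dx, dy, dz], roll], ...]. A call has 1 to 10 rows; each row is the pose to reach, as a shift and turn from the pose commanded when the call began, along the tool's axes at that moment, turning the shorter way round; what a row does not reach only later rows make up. A row lasts 1/10 s, in which the tool goes at most 50 mm and 8.59 degrees, less where a joint would pass 70% of its speed; a pose out of reach is approached as far as the arm can. A call with a number of a shift or a turn outside -1 to 1 is refused whole. A call with a gripper value outside its range is refused whole. The fingers move at their own pace and stop on an object; the grip force is fixed at half the most. Time passes only in rows, so rows that repeat a pose let the fingers close. It gives the time, the measured TCP pose, the force, the opening and the grip force at its end, in the units of the state.
- manip.state(): the state, without advancing time (a new reading comes with each control period).
- manip.grab_frame(name): name is "scene" or "top"; returns a dict with "img" (384x512x3 uint8, red, green, blue), "fx", "fy", "cx", "cy" (pixels), "eye" and "rotation" of the camera in the world. Camera axes: x right, y down, z forward; pixel columns grow to the right and rows downward; lengths in m; the calibration is good to about 2 mm. A picture is of the moment at which its call begins. There is no depth.
- manip.job_done(): hands the job in; it is judged then, once.
The state is a dict: "time": time; "joint_pos": joint angles; "joint_vel": joint speeds; "joint_efforts": joint torques, N m; "tool_pos": TCP position; "tool_rot": TCP orientation; "contact_force": force on the tool from outside, world axes, zero at the start; "ft_torque": the same for the moment, N m; "gripper_width": opening from 0.0 (shut) to 1.0 (fully open); "grasp_force": force on a finger pad.
Only numpy, scipy, OpenCV 4.12 (cv2) and the standard library are available. Lean on these libraries where they do the work, as an engineer would, in place of code of your own. Each camera call takes 0.05 s, during which the arm holds its last target. There are 200 camera calls.

## Working session

There is one attempt and no reset: what is moved stays moved. The work goes in short steps, Python scripts to look and compute and a shell command to move; the robot and the scene stay as the last step left them, time stands still between calls to the robot, and variables do not carry over. Pictures are saved under pics/ and viewed, at most 10 in all, crops included, and the job is handed in when it is done.

```bash
mkdir -p pics; ls
python3 - <<'E'
from plant import manip
import cv2,numpy as np
for n in ("scene","top"):
    f=manip.grab_frame(n); cv2.imwrite(f"pics/{n}0.png",f["img"][...,::-1]); np.savez(f"{n}0.npz",**f)
    print(n,f["fx"],f["fy"],f["cx"],f["cy"],f["eye"],np.round(f["rotation"],4).tolist())
s=manip.state();print(s["tool_pos"],s["tool_rot"],s["time"],s["gripper_width"])
E
```

```text
pics
scene 353.7795208313803 353.7795208313803 252.93749796960927 187.0316188406993 [ 1.18380077 -0.11134735  0.87115894] [-0.2556, 0.6901, 0.6373, -0.2289]
top 348.23054728632167 348.23054728632167 251.82386419372082 202.8292793910802 [ 0.44101266 -0.05102871  0.97262433] [-0.0292, 0.7141, -0.6985, 0.036]
[ 0.14959515 -0.6062344   0.2301825 ] [-9.48573860e-04  9.92698722e-01  1.20616527e-01  8.85293159e-06] 0.1 1.0010115496552372
```

View pics/scene0.png

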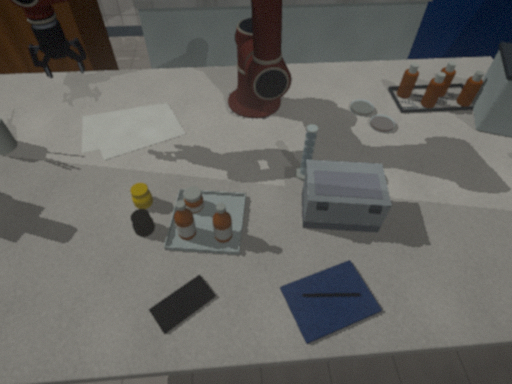

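View pics/top0.png

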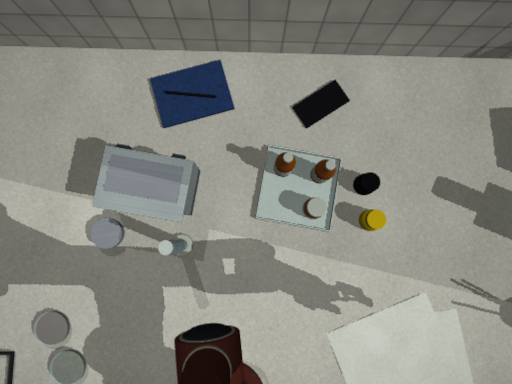

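The scene view shows the case at about (345,195) and the tray at about (207,222). In the top view the case is at about (148,182), the dish at (107,233), the cylinder at (175,247), the jar's white cap at (315,207), and the bottles at (286,163) and (325,170). I'll enlarge the top view for measuring.

```bash
cat > h.py <<'E'
import numpy as np,cv2
from scipy.spatial.transform import Rotation as R
def cam(f):
    q=np.array(f["rotation"]); return np.array(f["eye"]),R.from_quat(q[[1,2,3,0]]).as_matrix()
def ray(f,u,v):
    e,M=cam(f); d=M@np.array([(u-f["cx"])/f["fx"],(v-f["cy"])/f["fy"],1]); return e,d/np.linalg.norm(d)
def onz(f,u,v,z):
    e,d=ray(f,u,v); return e+d*(z-e[2])/d[2]
def proj(f,p):
    e,M=cam(f); c=M.T@(np.array(p)-e); return f["fx"]*c[0]/c[2]+f["cx"],f["fy"]*c[1]/c[2]+f["cy"]
def T(q): return R.from_quat(np.array(q)[[1,2,3,0]]).as_matrix()
E
python3 - <<'E'
import numpy as np,cv2
t=np.load("top0.npz")["img"]; s=np.load("scene0.npz")["img"]
a=cv2.resize(t[135:265,80:345],None,fx=3,fy=3,interpolation=cv2.INTER_CUBIC)
b=cv2.resize(s[115:260,160:400],None,fx=3.3,fy=3.3,interpolation=cv2.INTER_CUBIC)
cv2.imwrite("pics/t1.png",a[...,::-1]);cv2.imwrite("pics/s1.png",b[...,::-1])
E
```

```text
(no output)
```

View pics/t1.png

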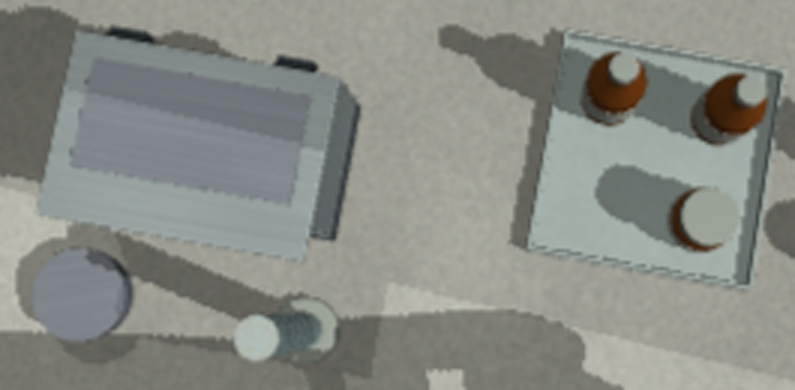

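View pics/s1.png

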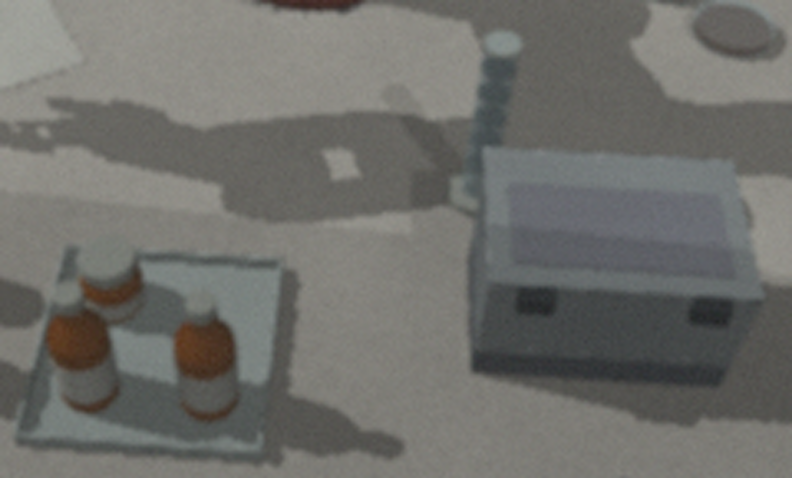

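The top crop shows lid corners at (78,32), (340,75), (303,260), (38,213), the jar cap at (705,218), the cylinder top at (258,338), the dish at (80,295), bottle caps at (625,68) and (750,92), and tray corners at (563,30), (782,72), (748,286), (528,248). I'll convert these to positions.

Run:
```python
import numpy as np; from h import *
f=dict(np.load("top0.npz")); s=dict(np.load("scene0.npz"))
g=lambda u,v,z: onz(f,(u-1)/3+80,(v-1)/3+135,z)
L=np.array([g(*p,.131) for p in((78,32),(340,75),(303,260),(38,213))]); print(L.round(3))
print("edges",[round(float(np.linalg.norm(L[i]-L[i-3])),3) for i in range(4)])
h=(L[0]+L[1])/2; e=(L[2]+L[3])/2; fr=(e-h); yv=L[0]-L[1]+L[3]-L[2]
print("hinge mid",h,"edge mid",e,"yaw",np.arctan2(-fr[1],-fr[0]),np.arctan2(-yv[0],yv[1]))
for n,p in dict(jar=(705,218,.07),cyltop=(258,338,.2),cylfoot=(308,328,.01),dish=(80,295,.028),ba=(625,68,.144),bb=(750,92,.144)).items(): print(n,g(*p).round(3))
Tt=np.array([g(*p,.016) for p in((563,30),(782,72),(748,286),(528,248))]);print("tray",Tt.mean(0),(Tt[1]-Tt[0]).round(3))
q=lambda u,v,z: onz(s,u/3.3+160,v/3.3+115,z)
for n,p in dict(jar=(108,258,.07),cyl=(502,43,.2),ba=(202,300,.144),bb=(68,295,.144),lidFR=(484,150,.131),lidFL=(733,162,.131),lidBL=(762,298,.131),lidBR=(476,278,.131)).items(): print("s",n,q(*p).round(3))
```

```text
[[0.653 0.303 0.131]
 [0.622 0.088 0.131]
 [0.47  0.112 0.131]
 [0.503 0.326 0.131]]
edges [0.217, 0.154, 0.217, 0.151]
hinge mid [0.63725383 0.19575519 0.131     ] edge mid [0.48688933 0.21935602 0.131     ] yaw -0.15568723070865287 -0.1472968505242281
jar [ 0.517 -0.223  0.07 ]
cyltop [0.41  0.129 0.2  ]
cylfoot [0.413 0.129 0.01 ]
dish [0.438 0.331 0.028]
ba [ 0.63  -0.143  0.144]
bb [ 0.613 -0.245  0.144]
tray [ 0.57574362 -0.18673016  0.016     ] [-0.035 -0.205  0.   ]
s jar [ 0.522 -0.224  0.07 ]
s cyl [0.411 0.132 0.2  ]
s ba [ 0.631 -0.14   0.144]
s bb [ 0.618 -0.244  0.144]
s lidFR [0.473 0.113 0.131]
s lidFL [0.504 0.33  0.131]
s lidBL [0.653 0.305 0.131]
s lidBR [0.615 0.08  0.131]
```

```bash
python3 -m pendant '[[0,[0,0,-0.6],0.124],[0,[0,0,-0.6],0.124],[0,[0,0,-0.6],0.124],[0,[0,0,-0.6],0.124]]'
python3 -m pendant '[[0,[0.7,-0.9,0],0],[0,[0.7,-0.9,0],0],[0,[0.7,-0.9,0],0]]'
python3 -m pendant '[[0,[0.65,-0.9,0],0],[0,[0.65,-0.9,0],0],[0,[0.65,-0.9,0],0]]'
```

```text
time: 0.5
tool_pos: [0.1497, -0.607, 0.304]
tool_rot: [0.001, 0.997, -0.074, 0.0]
contact_force: [0.0, -0.2, 0.2]
gripper_width: 0.33
grasp_force: 0.0
time: 0.8
tool_pos: [0.2497, -0.5101, 0.3014]
tool_rot: [-0.002, 0.997, -0.073, -0.0]
contact_force: [-0.2, -0.7, 0.9]
gripper_width: -0.003
grasp_force: 0.0
time: 1.1
tool_pos: [0.343, -0.4142, 0.3017]
tool_rot: [-0.001, 0.997, -0.072, -0.001]
contact_force: [0.2, -0.0, 0.2]
gripper_width: 0.001
grasp_force: 0.0
```

```bash
for i in 1 2 3; do :; done
python3 -m pendant '[[0,[0,-0.93,0],0],[0,[0,-0.93,0],0],[0,[0,-0.93,0],0]]' >/dev/null
python3 -m pendant '[[0,[0,-0.93,0],0],[0,[0,-0.93,0],0],[0,[0,-0.93,0],0]]' >/dev/null
python3 -m pendant '[[0,[0,-0.93,0],0],[0,[0,-0.93,0],0],[0,[0,-0.93,0],0]]' 
python3 -m pendant '[[0,[0,-0.93,0],0],[0,[0,-0.93,0],0],[0,[0,-0.93,0],0]]' >/dev/null
python3 -m pendant '[[0,[0,-0.93,0],0],[0,[0,-0.93,0],0],[0,[0,-0.93,0],0]]' >/dev/null
python3 -m pendant '[[0,[0,-0.93,0],0],[0,[0,-0.93,0],0],[0,[0,-0.93,0],0],[0,[0,-0.93,0],0]]'
```

```text
time: 2.0
tool_pos: [0.391, -0.083, 0.3025]
tool_rot: [-0.001, 0.997, -0.071, -0.0]
contact_force: [0.1, 0.2, 0.2]
gripper_width: -0.001
grasp_force: 0.0
time: 3.0
tool_pos: [0.4408, 0.2452, 0.3022]
tool_rot: [0.001, 0.997, -0.073, -0.001]
contact_force: [0.3, -0.7, -0.3]
gripper_width: 0.001
grasp_force: 0.0
```

```bash
python3 -m pendant '[[0,[0,0,0.82],0],[0,[0,0,0.82],0],[0,[0,0,0.82],0]]' >/dev/null
python3 -m pendant '[[0,[0,0,0.84],0],[0,[0,0,0.84],0],[0,[0,0,0.84],0],[0,[0,0,0.84],0]]'
python3 -m pendant '[[0,[0.08,0,0],0],[0,[0.16,0,0],0],[0,[0.21,0,0],0],[0,[0.24,0,0],0],[0,[0.24,0,0],0]]'
python3 - <<'E'
from plant import manip
import cv2
f=manip.grab_frame("scene"); cv2.imwrite("pics/s2.png",cv2.resize(f["img"][90:250,240:420],None,fx=3.3,fy=3.3)[...,::-1])
E
```

```text
time: 3.7
tool_pos: [0.4414, 0.2446, 0.106]
tool_rot: [-0.0, 0.997, -0.074, 0.0]
contact_force: [-0.4, 0.1, 0.9]
gripper_width: -0.004
grasp_force: 0.0
time: 4.2
tool_pos: [0.4696, 0.241, 0.1047]
tool_rot: [-0.0, 0.997, -0.074, 0.0]
contact_force: [0.5, 0.1, -0.4]
gripper_width: -0.002
grasp_force: 0.0
```

View pics/s2.png

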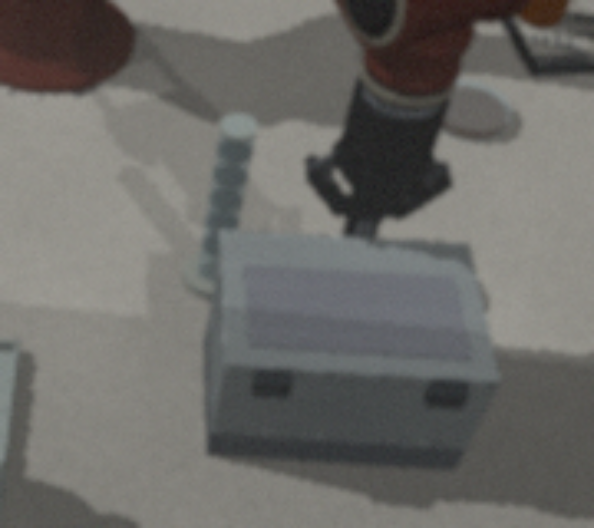

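The closed fingers are just in front of the lid's front edge, at about (360,228), and well clear of the cylinder. I'll creep forward to contact.

```bash
python3 -m pendant '[[0,[0.02,0,0],0],[0,[0.04,0,0],0],[0,[0.04,0,0],0]]' | sed -n '2p;4p'
python3 -m pendant '[[0,[0.02,0,0],0],[0,[0.02,0,0],0]]' | sed -n '2p;4p'
python3 -m pendant '[[0,[0.02,0,0],0],[0,[0.02,0,0],0]]' | sed -n '2p;4p'
```

```text
tool_pos: [0.4736, 0.2404, 0.104]
contact_force: [-0.3, 0.1, 0.3]
tool_pos: [0.4755, 0.24, 0.1039]
contact_force: [-1.6, 0.8, 1.3]
tool_pos: [0.4755, 0.24, 0.1038]
contact_force: [-11.2, 1.0, 7.5]
```

```bash
python3 -m pendant '[[0,[0.015,0,0],0],[0,[0.015,0,-0.03],0],[0,[0.018,0,-0.06],0],[0,[0.02,0,-0.1],0],[0,[0.02,0,-0.1],0]]' | sed -n '2p;4p'
python3 - <<'E'
from plant import manip
import cv2
f=manip.grab_frame("scene"); cv2.imwrite("pics/s3.png",cv2.resize(f["img"][120:230,280:420],None,fx=4,fy=4)[...,::-1])
E
```

```text
tool_pos: [0.4759, 0.2399, 0.1139]
contact_force: [-11.8, 4.0, -1.2]
```

View pics/s3.png

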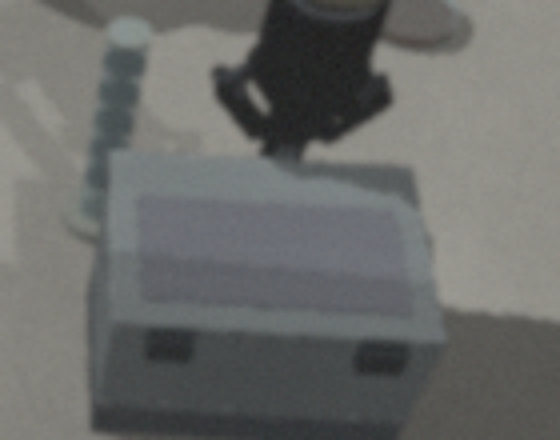

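The view shows no clear gap at the lip yet at about (290,160), but the force fell to about -1 N in z, so the lid may be riding along. I'll continue on the arc and check with the forces.

```bash
python3 -m pendant '[[0,[0.003,0,-0.04],0],[0,[0.008,0,-0.08],0],[0,[0.014,0,-0.12],0],[0,[0.021,0,-0.16],0],[0,[0.03,0,-0.2],0],[0,[0.03,0,-0.2],0]]' | sed -n '2p;4p'
cat > look.py <<'E'
import sys,cv2,numpy as np
from plant import manip
# mean lid-plate corner change: diff vs start picture, report changed area near case
f=manip.grab_frame("top"); np.savez("cur.npz",**f)
cv2.imwrite(f"pics/{sys.argv[1]}.png",cv2.resize(f["img"][110:270,70:260],None,fx=3,fy=3,interpolation=cv2.INTER_CUBIC)[...,::-1])
E
python3 look.py t4
```

```text
tool_pos: [0.4797, 0.2393, 0.1385]
contact_force: [-13.4, 2.4, 1.1]
```

View pics/t4.png

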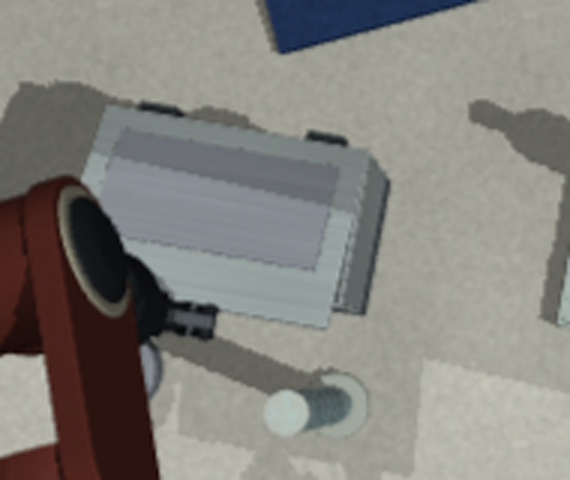

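X advanced along the arc at constant force, and the top view now shows a dark gap line along the lid's right edge at about (345,260), so the lid is rising. I'll carry on.

```bash
python3 -m pendant '[[0,[0.012,0,-0.045],0],[0,[0.025,0,-0.092],0],[0,[0.046,0,-0.15],0],[0,[0.07,0,-0.21],0],[0,[0.096,0,-0.27],0],[0,[0.125,0,-0.33],0],[0,[0.157,0,-0.385],0],[0,[0.19,0,-0.44],0],[0,[0.19,0,-0.44],0]]' | sed -n '2p;4p'
```

```text
tool_pos: [0.5053, 0.2355, 0.1941]
contact_force: [-10.9, -0.1, 6.3]
```

```bash
python3 -m pendant '[[0,[0.045,0,-0.062],0],[0,[0.09,0,-0.125],0],[0,[0.16,0,-0.19],0],[0,[0.236,0,-0.255],0],[0,[0.315,0,-0.31],0],[0,[0.395,0,-0.363],0],[0,[0.48,0,-0.405],0],[0,[0.57,0,-0.445],0],[0,[0.57,0,-0.445],0]]' | sed -n '2p;4p'
```

```text
tool_pos: [0.5762, 0.2251, 0.247]
contact_force: [-0.4, 1.0, 0.5]
```

```bash
python3 -m pendant '[[0,[0.06,0,0],0],[0,[0.12,0,0],0],[0,[0.18,0,0],0],[0,[0.24,0,0],0],[0,[0.3,0,0],0],[0,[0.36,0,0],0],[0,[0.41,0,0],0],[0,[0.46,0,0],0],[0,[0.5,0,0],0],[0,[0.53,0,0],0]]' | sed -n '2p;4p'
python3 -m pendant '[[0,[0.03,0,0],0],[0,[0.05,0,0],0],[0,[0.08,0,0],0],[0,[0.1,0,0],0],[0,[0.12,0,0],0],[0,[0.14,0,0],0],[0,[0.14,0,0],0]]' | sed -n '2p;4p'
python3 look.py t5
```

```text
tool_pos: [0.6377, 0.2159, 0.2461]
contact_force: [-0.1, -0.7, -0.7]
tool_pos: [0.6542, 0.2134, 0.2463]
contact_force: [0.4, -0.1, -0.1]
```

View pics/t5.png

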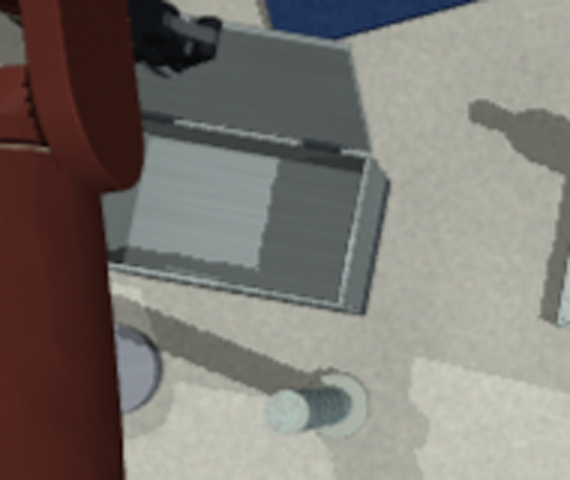

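The lid leans back open, with its plate at about y 40–150 and the case interior visible at about (230,210). Next I retreat, open the gripper and go to the jar.

```bash
python3 -m pendant '[[0,[-0.35,0,-0.1],0],[1,[-0.57,0,-0.4],0],[1,[-0.57,0,-0.5],0]]' | sed -n '2p;4p'
python3 -m pendant '[[1,[0,0.94,0],0],[1,[0,0.94,0],0],[1,[0,0.94,0],0]]' >/dev/null
python3 -m pendant '[[1,[0,0.94,0],0],[1,[0,0.94,0],0],[1,[0,0.94,0],0]]' >/dev/null
python3 -m pendant '[[1,[0,0.94,0],0],[1,[0,0.94,0],0],[1,[0,0.94,0],0]]' >/dev/null
python3 -m pendant '[[1,[0,0.94,0],0],[1,[0,0.94,0],0],[1,[0,0.94,0],0],[1,[0,0.94,0],0]]'
python3 look.py t6
python3 - <<'E'
import numpy as np; from h import *
# white cap / jar blob with arm in view; scene cam
from plant import manip
f=dict(np.load("cur.npz")); im=f["img"]
s=dict(np.load("top0.npz"))["img"]
hsv=cv2.cvtColor(s,cv2.COLOR_RGB2HSV); print(hsv[207,315],s[207,315],s[200,300])
# lid check: interior rim front-right corner of case, expected
print("case front right rim",onz(f,362/3+70,312/3+110,.0), onz(f,340/3+70,303/3+110,.125))
E
```

```text
tool_pos: [0.585, 0.2246, 0.3103]
contact_force: [0.6, -0.2, 1.4]
time: 11.3
tool_pos: [0.52, -0.2236, 0.3059]
tool_rot: [-0.0, 0.997, -0.075, -0.0]
contact_force: [1.0, 0.6, -0.1]
gripper_width: 0.998
grasp_force: 0.0
[ 46  17 162] [156 162 151] [105 114 110]
case front right rim [0.49595927 0.11062485 0.        ] [0.49581083 0.10793908 0.125     ]
```

```bash
python3 -m pendant '[[1,[0,0,1],0],[1,[0,0,1],0],[1,[0,0,1],0]]' >/dev/null
python3 -m pendant '[[1,[0,0,0.4],0],[1,[0,0,0.7],0],[1,[0,0,0.7],0]]' |sed -n '2p;4p'
python3 -m pendant '[[1,[0,0,0.2],0],[1,[0,0,0.4],0],[1,[0,0,0.6],0],[1,[0,0,0.6],0]]' |sed -n '2p;4p'
python3 -m pendant '[[0,[0,0,0],0],[0,[0,0,0],0],[0,[0,0,0],0],[0,[0,0,0],0],[0,[0,0,0],0],[0,[0,0,0],0],[0,[0,0,0],0],[0,[0,0,0],0]]'
```

```text
tool_pos: [0.5165, -0.2181, 0.0959]
contact_force: [-0.2, 0.7, 0.1]
tool_pos: [0.5192, -0.2207, 0.0291]
contact_force: [-1.0, 0.1, -0.1]
time: 13.15
tool_pos: [0.5224, -0.2247, 0.0349]
tool_rot: [0.002, 0.997, -0.074, 0.003]
contact_force: [-2.2, -1.1, 8.4]
gripper_width: 0.616
grasp_force: 60.9
```

The grip closed narrower than the 58 mm body (about 52 mm) and the tool rose 6 mm, so the pads are probably on the shoulder and cap. I'll reopen and grip lower.

```bash
python3 -m pendant '[[1,[0,0,0],0],[1,[0,0,0],0],[1,[0,0,0],0],[1,[0,0,0],0]]'
python3 - <<'E'
from plant import manip
import cv2
f=manip.grab_frame("scene"); cv2.imwrite("pics/s7.png",cv2.resize(f["img"][150:260,130:280],None,fx=4,fy=4,interpolation=cv2.INTER_CUBIC)[...,::-1])
E
```

```text
time: 13.55
tool_pos: [0.5198, -0.2225, 0.0302]
tool_rot: [-0.0, 0.997, -0.074, -0.0]
contact_force: [-0.3, 0.6, 0.1]
gripper_width: 0.996
grasp_force: 0.0
```

View pics/s7.png

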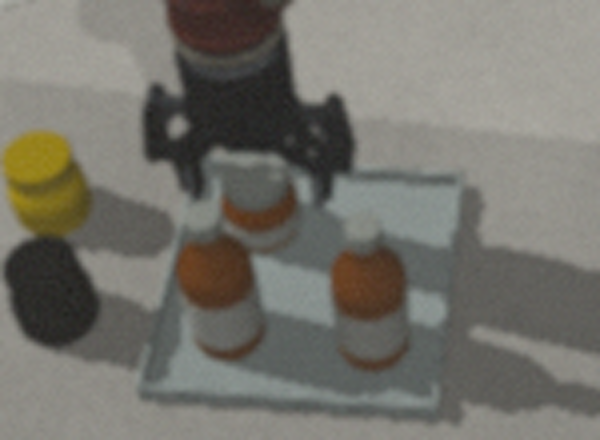

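The jar is upright at about (258,205) between the open fingers and the bottles are untouched. The cap is a bit narrower than the body, as I suspected. I'll go 12 mm lower and grip the body.

```bash
python3 -m pendant '[[1,[0,0,0.05],0],[1,[0,0,0.1],0],[1,[0,0,0.1],0]]' |sed -n '2p;4p'
python3 -m pendant '[[0,[0,0,0],0],[0,[0,0,0],0],[0,[0,0,0],0],[0,[0,0,0],0],[0,[0,0,0],0],[0,[0,0,0],0]]'
```

```text
tool_pos: [0.5187, -0.2221, 0.0166]
contact_force: [-0.1, 0.7, -0.7]
time: 14.5
tool_pos: [0.5204, -0.2231, 0.0189]
tool_rot: [0.0, 0.997, -0.074, 0.001]
contact_force: [0.9, -0.3, 2.7]
gripper_width: 0.653
grasp_force: 64.2
```

```bash
python3 -m pendant '[[0,[0,0,-0.1],0],[0,[0,0,-0.3],0],[0,[0,0,-0.6],0],[0,[0,0,-0.9],0],[0,[0,0,-1],0]]' |sed -n '2p;4,6p'
python3 -m pendant '[[0,[0,0,-0.3],0],[0,[0,0,-0.6],0],[0,[0,0,-0.85],0],[0,[0,0,-0.95],0],[0,[0,0,-0.95],0]]' |sed -n '2p;4,6p'
python3 -m pendant '[[0,[-0.03,-0.2,0],0],[0,[-0.06,-0.5,0],0],[0,[-0.13,-0.8,0],0],[0,[-0.13,-0.9,0],0]]' >/dev/null
python3 -m pendant '[[0,[0,-0.3,0],0],[0,[0,-0.6,0],0],[0,[0,-0.9,0],0]]' >/dev/null
python3 -m pendant '[[0,[0,-0.3,0],0],[0,[0,-0.6,0],0],[0,[0,-0.9,0],0]]' >/dev/null
python3 -m pendant '[[0,[0,-0.3,0],0],[0,[0,-0.6,0],0],[0,[0,-0.8,0],0],[0,[0,-0.9,0],0],[0,[0,-0.9,0],0],[0,[0,-0.9,0],0]]'
```

```text
tool_pos: [0.5215, -0.2236, 0.1428]
contact_force: [0.5, -0.9, -1.7]
gripper_width: 0.652
grasp_force: 64.3
tool_pos: [0.5203, -0.223, 0.2533]
contact_force: [-0.5, -0.4, -3.4]
gripper_width: 0.647
grasp_force: 64.5
time: 17.1
tool_pos: [0.5677, 0.2059, 0.251]
tool_rot: [0.001, 0.997, -0.074, -0.001]
contact_force: [-0.3, -0.0, -1.9]
gripper_width: 0.65
grasp_force: 64.6
```

```bash
python3 -m pendant '[[0,[0,0,0.2],0],[0,[0,0,0.45],0],[0,[0,0,0.7],0],[0,[0,0,0.9],0],[0,[0,0,0.9],0]]' |sed -n '2p;4,6p'
python3 -m pendant '[[0,[0,0,0.2],0],[0,[0,0,0.4],0],[0,[0,0,0.55],0],[0,[0,0,0.64],0],[0,[0,0,0.64],0],[0,[0,0,0.64],0]]' |sed -n '2p;4,6p'
```

```text
tool_pos: [0.565, 0.2046, 0.1393]
contact_force: [0.5, -0.6, -1.9]
gripper_width: 0.653
grasp_force: 64.5
tool_pos: [0.569, 0.2067, 0.069]
contact_force: [0.6, -0.1, -1.4]
gripper_width: 0.652
grasp_force: 64.5
```

Now lower in 2 mm steps until contact.

```bash
python3 -m pendant '[[0,[0,0,0.03],0],[0,[0,0,0.06],0],[0,[0,0,0.08],0],[0,[0,0,0.08],0]]' |sed -n '2p;4p'
python3 -m pendant '[[0,[0,0,0.015],0],[0,[0,0,0.02],0],[0,[0,0,0.02],0]]' |sed -n '2p;4p'
python3 -m pendant '[[0,[0,0,0.015],0],[0,[0,0,0.02],0],[0,[0,0,0.02],0]]' |sed -n '2p;4p'
```

```text
tool_pos: [0.5677, 0.2069, 0.0575]
contact_force: [-0.6, -0.0, -2.0]
tool_pos: [0.5679, 0.2069, 0.0554]
contact_force: [0.0, -0.8, -2.9]
tool_pos: [0.5683, 0.207, 0.0539]
contact_force: [-1.1, -1.2, 4.1]
```

```bash
python3 -m pendant '[[0.8,[0,0,0],0],[1,[0,0,0],0],[1,[0,0,0],0],[1,[0,0,0],0]]' |sed -n '2p;4,6p'
python3 -m pendant '[[1,[0,0,-0.1],0],[1,[0,0,-0.3],0],[1,[0,0,-0.6],0],[1,[0,0,-1],0]]' |sed -n '2p;4p'
python3 -m pendant '[[1,[0,0,-0.4],0],[1,[0,0,-0.8],0],[1,[0,0,-0.9],0],[1,[0,0,-0.9],0]]' |sed -n '2p;4p'
python3 look.py t8
python3 - <<'E'
import numpy as np; from h import *
from plant import manip
f=manip.grab_frame("scene"); u,v=proj(f,(.568,.207,.09)); print(u,v)
a=cv2.resize(f["img"][90:240,260:430],None,fx=2.3,fy=2.3); t=np.load("cur.npz")["img"][100:250,70:240]; t=cv2.resize(t,None,fx=2.3,fy=2.3)
cv2.imwrite("pics/c8.png",np.hstack([a,t])[...,::-1])
E
```

```text
tool_pos: [0.568, 0.2069, 0.053]
contact_force: [-0.0, 0.1, -0.1]
gripper_width: 1.001
grasp_force: 0.0
tool_pos: [0.5665, 0.2065, 0.1727]
contact_force: [0.9, 0.4, 0.2]
tool_pos: [0.5695, 0.2073, 0.286]
contact_force: [0.6, 0.9, -0.2]
343.3077345176958 192.52614512580664
```

View pics/c8.png

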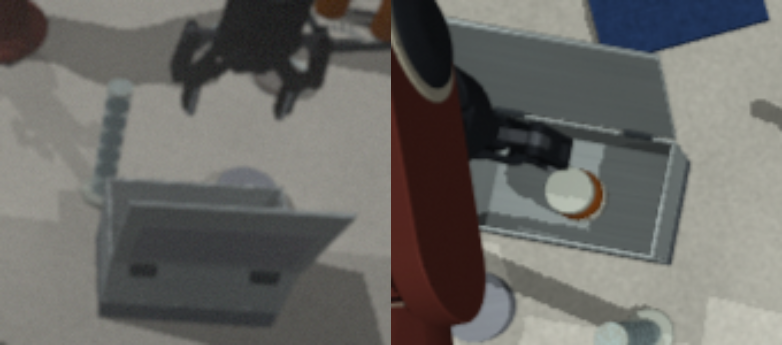

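The jar stands upright on the case floor, with the white cap at about (570,190) in the right half. The lid is open in the scene view at about (215,240). To shut it, I'll roll the open gripper 45° and straddle the lid near its +y end: the rear finger pushes it past upright and the front finger then lowers it.

```bash
python3 -m pendant '[[1,[0,0,-0.12],0.05],[1,[0,0,-0.12],0.1],[1,[0,0,-0.12],0.15],[1,[0,0,-0.12],0.2],[1,[0,0,-0.12],0.25],[1,[0,0,-0.12],0.25],[1,[0,0,-0.12],0.25]]' |sed -n '1,3p'
python3 -c "
from plant import manip;from h import *
s=manip.state();print(np.round(s['joint_pos'],2));print(T(s['tool_rot']).round(3))"
python3 -m pendant '[[1,[0.12,-0.3,0],0],[1,[0.24,-0.6,0],0],[1,[0.35,-0.95,0],0],[1,[0.35,-0.95,0],0],[1,[0.35,-0.95,0],0]]' |sed -n '2p;4p'
```

```text
time: 21.2
tool_pos: [0.5668, 0.2066, 0.292]
tool_rot: [0.002, 0.893, -0.45, -0.002]
[ 0.23 -0.02  1.59  0.    1.58  2.73]
[[ 0.595 -0.803 -0.005]
 [-0.803 -0.595 -0.001]
 [-0.002  0.005 -1.   ]]
tool_pos: [0.6843, 0.2409, 0.2915]
contact_force: [-0.2, -0.4, 1.6]
```

```bash
python3 -m pendant '[[1,[0,0,0.12],0],[1,[0,0,0.25],0],[1,[0,0,0.4],0],[1,[0,0,0.51],0],[1,[0,0,0.51],0],[1,[0,0,0.51],0]]' |sed -n '2p;4p'
python3 -m pendant '[[1,[-0.04,0.04,0],0],[1,[-0.08,0.08,0],0],[1,[-0.1,0.1,0],0],[1,[-0.12,0.12,0],0],[1,[-0.14,0.14,0],0],[1,[-0.16,0.16,0],0]]' |sed -n '2p;4p'
```

```text
tool_pos: [0.6842, 0.2409, 0.2337]
contact_force: [1.1, 0.3, 0.3]
tool_pos: [0.6577, 0.2451, 0.2347]
contact_force: [1.7, -0.7, -0.1]
```

```bash
python3 -m pendant '[[1,[-0.03,0.03,0],0],[1,[-0.06,0.06,0],0],[1,[-0.09,0.09,0],0],[1,[-0.12,0.12,0],0],[1,[-0.15,0.15,0],0],[1,[-0.18,0.18,0],0],[1,[-0.2,0.2,0],0],[1,[-0.225,0.225,0],0],[1,[-0.225,0.225,0],0],[1,[-0.225,0.225,0],0]]' |sed -n '1,2p;4p'
python3 look.py t9
python3 -m pendant '[[1,[0,0,0],0],[1,[0,0,0],0],[1,[0,0,0],0]]' |sed -n '2p;4p'
```

```text
time: 23.9
tool_pos: [0.6197, 0.2506, 0.2341]
contact_force: [0.5, -0.3, -1.0]
tool_pos: [0.62, 0.2506, 0.2342]
contact_force: [0.1, -0.5, 0.0]
```

```bash
cat > ang.py <<'E'
import numpy as np; from h import *
from plant import manip
ex=np.array([.989,-.148,0]);ey=np.array([.148,.989,0]);H=.600*ex-.2880*np.array([-.148,-.989,0])
def P(th,r,y): return H+y*ey+r*(-np.cos(th)*ex+np.sin(th)*np.array([0,0,1]))+np.array([0,0,.125])
f=manip.grab_frame("top"); g=cv2.GaussianBlur(cv2.cvtColor(f["img"],cv2.COLOR_RGB2GRAY),(3,3),0)
for y in(-.095,-.06):
  print(y,[(th,int(g[int(round(v)),int(round(u))])) for th in np.arange(0,2.0,.1).round(2) for u,v in [proj(f,P(th,.154,y))]])
np.savez("cur.npz",**f)
E
python3 ang.py
python3 - <<'E'
import numpy as np; from h import *
import ang
for n in("top0","cur"):
  pass
E
```

```text
-0.095 [(np.float64(0.0), 159), (np.float64(0.1), 162), (np.float64(0.2), 158), (np.float64(0.3), 157), (np.float64(0.4), 158), (np.float64(0.5), 131), (np.float64(0.6), 105), (np.float64(0.7), 88), (np.float64(0.8), 86), (np.float64(0.9), 87), (np.float64(1.0), 88), (np.float64(1.1), 87), (np.float64(1.2), 86), (np.float64(1.3), 70), (np.float64(1.4), 49), (np.float64(1.5), 83), (np.float64(1.6), 154), (np.float64(1.7), 155), (np.float64(1.8), 155), (np.float64(1.9), 46)]
-0.06 [(np.float64(0.0), 160), (np.float64(0.1), 161), (np.float64(0.2), 161), (np.float64(0.3), 162), (np.float64(0.4), 162), (np.float64(0.5), 125), (np.float64(0.6), 100), (np.float64(0.7), 96), (np.float64(0.8), 99), (np.float64(0.9), 148), (np.float64(1.0), 158), (np.float64(1.1), 152), (np.float64(1.2), 136), (np.float64(1.3), 100), (np.float64(1.4), 99), (np.float64(1.5), 84), (np.float64(1.6), 159), (np.float64(1.7), 156), (np.float64(1.8), 92), (np.float64(1.9), 46)]
-0.095 [(np.float64(0.0), 159), (np.float64(0.1), 162), (np.float64(0.2), 158), (np.float64(0.3), 157), (np.float64(0.4), 158), (np.float64(0.5), 130), (np.float64(0.6), 104), (np.float64(0.7), 88), (np.float64(0.8), 86), (np.float64(0.9), 87), (np.float64(1.0), 88), (np.float64(1.1), 87), (np.float64(1.2), 86), (np.float64(1.3), 69), (np.float64(1.4), 49), (np.float64(1.5), 83), (np.float64(1.6), 154), (np.float64(1.7), 155), (np.float64(1.8), 156), (np.float64(1.9), 46)]
-0.06 [(np.float64(0.0), 160), (np.float64(0.1), 161), (np.float64(0.2), 160), (np.float64(0.3), 162), (np.float64(0.4), 162), (np.float64(0.5), 125), (np.float64(0.6), 100), (np.float64(0.7), 96), (np.float64(0.8), 99), (np.float64(0.9), 148), (np.float64(1.0), 158), (np.float64(1.1), 152), (np.float64(1.2), 136), (np.float64(1.3), 100), (np.float64(1.4), 99), (np.float64(1.5), 85), (np.float64(1.6), 159), (np.float64(1.7), 156), (np.float64(1.8), 92), (np.float64(1.9), 45)]
```

```bash
python3 -m pendant '[[1,[-0.03,0.03,0.015],0],[1,[-0.06,0.06,0.03],0],[1,[-0.09,0.09,0.05],0],[1,[-0.12,0.12,0.065],0],[1,[-0.12,0.12,0.065],0],[1,[-0.12,0.12,0.065],0]]' |sed -n '2p;4p'
python3 -m pendant '[[1,[-0.06,-0.06,0],0],[1,[-0.12,-0.12,0],0],[1,[-0.18,-0.18,0],0],[1,[-0.23,-0.23,0],0],[1,[-0.265,-0.265,0],0],[1,[-0.265,-0.265,0],0]]' |sed -n '1,2p;4p'
python3 ang.py
```

```text
tool_pos: [0.5995, 0.2537, 0.2263]
contact_force: [-0.1, 0.5, 0.0]
time: 25.55
tool_pos: [0.6063, 0.2992, 0.2263]
contact_force: [-0.5, 1.7, 0.3]
-0.095 [(np.float64(0.0), 154), (np.float64(0.1), 156), (np.float64(0.2), 153), (np.float64(0.3), 152), (np.float64(0.4), 153), (np.float64(0.5), 126), (np.float64(0.6), 93), (np.float64(0.7), 85), (np.float64(0.8), 83), (np.float64(0.9), 84), (np.float64(1.0), 85), (np.float64(1.1), 83), (np.float64(1.2), 83), (np.float64(1.3), 72), (np.float64(1.4), 56), (np.float64(1.5), 151), (np.float64(1.6), 149), (np.float64(1.7), 149), (np.float64(1.8), 150), (np.float64(1.9), 44)]
-0.06 [(np.float64(0.0), 155), (np.float64(0.1), 156), (np.float64(0.2), 155), (np.float64(0.3), 156), (np.float64(0.4), 157), (np.float64(0.5), 120), (np.float64(0.6), 91), (np.float64(0.7), 92), (np.float64(0.8), 95), (np.float64(0.9), 143), (np.float64(1.0), 153), (np.float64(1.1), 147), (np.float64(1.2), 83), (np.float64(1.3), 72), (np.float64(1.4), 56), (np.float64(1.5), 150), (np.float64(1.6), 154), (np.float64(1.7), 150), (np.float64(1.8), 89), (np.float64(1.9), 44)]
```

The lid now rests on the front finger at roughly 1.12 rad. I'll lower it along its arc.

```bash
python3 -m pendant '[[1,[-0.048,0.048,0.036],0],[1,[-0.095,0.095,0.075],0],[1,[-0.132,0.132,0.112],0],[1,[-0.168,0.168,0.15],0],[1,[-0.203,0.203,0.19],0],[1,[-0.237,0.237,0.234],0],[1,[-0.268,0.268,0.28],0],[1,[-0.299,0.299,0.328],0],[1,[-0.299,0.299,0.328],0]]' |sed -n '2p;4p'
python3 ang.py
```

```text
tool_pos: [0.5548, 0.3056, 0.1855]
contact_force: [-1.6, 1.4, -1.5]
-0.095 [(np.float64(0.0), 153), (np.float64(0.1), 155), (np.float64(0.2), 152), (np.float64(0.3), 151), (np.float64(0.4), 152), (np.float64(0.5), 125), (np.float64(0.6), 93), (np.float64(0.7), 107), (np.float64(0.8), 120), (np.float64(0.9), 118), (np.float64(1.0), 102), (np.float64(1.1), 104), (np.float64(1.2), 101), (np.float64(1.3), 83), (np.float64(1.4), 94), (np.float64(1.5), 150), (np.float64(1.6), 148), (np.float64(1.7), 149), (np.float64(1.8), 149), (np.float64(1.9), 44)]
-0.06 [(np.float64(0.0), 154), (np.float64(0.1), 155), (np.float64(0.2), 154), (np.float64(0.3), 156), (np.float64(0.4), 156), (np.float64(0.5), 120), (np.float64(0.6), 90), (np.float64(0.7), 115), (np.float64(0.8), 119), (np.float64(0.9), 119), (np.float64(1.0), 102), (np.float64(1.1), 102), (np.float64(1.2), 103), (np.float64(1.3), 84), (np.float64(1.4), 97), (np.float64(1.5), 149), (np.float64(1.6), 153), (np.float64(1.7), 150), (np.float64(1.8), 89), (np.float64(1.9), 43)]
```

```bash
python3 -m pendant '[[1,[-0.026,0.026,0.05],0],[1,[-0.051,0.051,0.102],0],[1,[-0.074,0.074,0.157],0],[1,[-0.094,0.094,0.212],0],[1,[-0.112,0.112,0.268],0],[1,[-0.128,0.128,0.327],0],[1,[-0.143,0.143,0.387],0],[1,[-0.155,0.155,0.448],0]]' |sed -n '2p;4p'
python3 ang.py
```

```text
tool_pos: [0.5278, 0.3098, 0.1319]
contact_force: [-9.1, 2.3, 2.0]
-0.095 [(np.float64(0.0), 152), (np.float64(0.1), 155), (np.float64(0.2), 151), (np.float64(0.3), 137), (np.float64(0.4), 145), (np.float64(0.5), 147), (np.float64(0.6), 143), (np.float64(0.7), 143), (np.float64(0.8), 132), (np.float64(0.9), 129), (np.float64(1.0), 128), (np.float64(1.1), 127), (np.float64(1.2), 99), (np.float64(1.3), 101), (np.float64(1.4), 106), (np.float64(1.5), 150), (np.float64(1.6), 148), (np.float64(1.7), 148), (np.float64(1.8), 149), (np.float64(1.9), 43)]
-0.06 [(np.float64(0.0), 154), (np.float64(0.1), 155), (np.float64(0.2), 152), (np.float64(0.3), 138), (np.float64(0.4), 141), (np.float64(0.5), 146), (np.float64(0.6), 144), (np.float64(0.7), 144), (np.float64(0.8), 129), (np.float64(0.9), 127), (np.float64(1.0), 128), (np.float64(1.1), 128), (np.float64(1.2), 99), (np.float64(1.3), 101), (np.float64(1.4), 113), (np.float64(1.5), 148), (np.float64(1.6), 152), (np.float64(1.7), 149), (np.float64(1.8), 88), (np.float64(1.9), 43)]
```

```bash
python3 -m pendant '[[1,[-0.012,0.012,0.062],0],[1,[-0.021,0.021,0.124],0],[1,[-0.029,0.029,0.187],0],[1,[-0.034,0.034,0.251],0],[1,[-0.036,0.036,0.29],0],[1,[-0.037,0.037,0.325],0],[1,[-0.038,0.038,0.36],0],[1,[-0.038,0.038,0.39],0],[1,[-0.038,0.038,0.41],0]]' |sed -n '1,2p;4p'
python3 ang.py
```

```text
time: 28.3
tool_pos: [0.521, 0.3107, 0.0839]
contact_force: [-13.7, 0.4, 10.3]
-0.095 [(np.float64(0.0), 146), (np.float64(0.1), 150), (np.float64(0.2), 148), (np.float64(0.3), 153), (np.float64(0.4), 151), (np.float64(0.5), 148), (np.float64(0.6), 149), (np.float64(0.7), 150), (np.float64(0.8), 129), (np.float64(0.9), 132), (np.float64(1.0), 130), (np.float64(1.1), 113), (np.float64(1.2), 114), (np.float64(1.3), 121), (np.float64(1.4), 100), (np.float64(1.5), 152), (np.float64(1.6), 150), (np.float64(1.7), 150), (np.float64(1.8), 151), (np.float64(1.9), 45)]
-0.06 [(np.float64(0.0), 151), (np.float64(0.1), 148), (np.float64(0.2), 151), (np.float64(0.3), 153), (np.float64(0.4), 152), (np.float64(0.5), 150), (np.float64(0.6), 151), (np.float64(0.7), 150), (np.float64(0.8), 128), (np.float64(0.9), 129), (np.float64(1.0), 130), (np.float64(1.1), 121), (np.float64(1.2), 113), (np.float64(1.3), 126), (np.float64(1.4), 115), (np.float64(1.5), 150), (np.float64(1.6), 154), (np.float64(1.7), 151), (np.float64(1.8), 89), (np.float64(1.9), 44)]
```

```bash
python3 -m pendant '[[1,[-0.03,0.03,0],0],[1,[-0.1,0.1,0],0],[1,[-0.25,0.25,0],0],[1,[-0.45,0.45,0],0],[1,[-0.5,0.5,0],0],[1,[-0.5,0.5,0],0]]' |sed -n '2p;4p'
python3 -m pendant '[[1,[0,0,-0.4],0],[1,[0,0,-0.8],0],[1,[0,0,-1],0],[1,[0,0,-1],0]]' |sed -n '2p;4p'
python3 -m pendant '[[1,[-0.3,0.3,-0.4],0],[1,[-0.3,0.3,-0.8],0],[1,[-0.3,0.3,-1],0],[1,[-0.3,0.3,-1],0]]' |sed -n '1,2p;4p'
python3 - <<'E'
import numpy as np; from h import *
from plant import manip
for n in("top","scene"):
    a=np.load(n+"0.npz")["img"]; f=manip.grab_frame(n)
    d=cv2.absdiff(cv2.GaussianBlur(a,(5,5),0),cv2.GaussianBlur(f["img"],(5,5),0)).max(2)
    m=(d>25).astype(np.uint8)
    k,_,st,c=cv2.connectedComponentsWithStats(m)
    print(n,[(st[i,:5].tolist()) for i in range(1,k) if st[i,4]>25])
    P=dict(cyl=(.412,.13,.2),dish=(.438,.331,.028),ba=(.63,-.142,.144),bb=(.615,-.245,.144),jar0=(.52,-.223,.07),lidFR=(.472,.113,.131),lidFL=(.504,.328,.131),lidmid=(.56,.208,.131))
    print({x:(tuple(int(v) for v in proj(f,p)),) for x,p in P.items()})
E
```

```text
tool_pos: [0.4389, 0.323, 0.0839]
contact_force: [-0.0, 0.3, -0.2]
tool_pos: [0.4439, 0.3242, 0.2106]
contact_force: [0.7, 0.3, 0.7]
time: 29.75
tool_pos: [0.3918, 0.3316, 0.3308]
contact_force: [1.2, 0.9, 0.1]
top [[279, 190, 41, 30, 633], [0, 204, 373, 127, 18155], [0, 289, 5, 7, 28], [0, 322, 16, 62, 566], [163, 322, 81, 62, 3238], [132, 336, 37, 48, 617], [75, 364, 29, 20, 327], [11, 369, 48, 15, 521], [231, 376, 10, 8, 62]]
{'cyl': ((165, 246),), 'dish': ((106, 233),), 'ba': ((287, 157),), 'bb': ((329, 164),), 'jar0': ((314, 206),), 'lidFR': ((180, 220),), 'lidFL': ((91, 205),), 'lidmid': ((142, 183),)}
scene [[19, 0, 13, 3, 32], [26, 0, 12, 6, 29], [251, 0, 31, 36, 669], [281, 0, 37, 54, 1576], [372, 0, 64, 87, 2830], [27, 19, 58, 49, 1323], [226, 37, 14, 31, 312], [236, 37, 7, 11, 30], [270, 56, 22, 41, 646], [254, 58, 17, 7, 50], [46, 70, 7, 8, 43], [321, 86, 75, 24, 965], [398, 97, 25, 12, 148], [445, 99, 14, 7, 63], [403, 112, 109, 69, 2070], [293, 121, 10, 5, 28], [313, 128, 196, 64, 5043], [149, 145, 154, 37, 2943], [497, 192, 15, 14, 154], [184, 195, 32, 21, 439]]
{'cyl': ((311, 128),), 'dish': ((366, 171),), 'ba': ((220, 205),), 'bb': ((180, 203),), 'jar0': ((193, 192),), 'lidFR': ((306, 160),), 'lidFL': ((381, 164),), 'lidmid': ((345, 180),)}
```

```bash
python3 -c "
from plant import manip; print(manip.job_done())"
```

```text
the job is handed in; nothing more can be done
None
```

I've handed in the job: the lid was lifted onto its stop, the jar was set upright on the case floor and the lid lowered shut under support, at about 30 s of the 72 s; the bottles look unmoved in the final images, and nothing touched the cylinder or dish, though arm shadow there made the final image check less certain.

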